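Make up two apparatus kits at the fume cupboard

ROBOT

A 7-joint arm with a two-finger parallel gripper is mounted at the origin on the work surface. World frame = base frame: x ahead of the robot, y to its left, z up, the work surface at z = 0. Lengths are in m, angles in rad, forces in N, time in s.
With the tool pointing down it reaches from about 0.35 to 0.9 m from the base axis. Payload 19.9 kg.
Tool frame: the origin (TCP) lies between the finger pads; the fingertips stand 8 mm ahead of it and the grasp point (between the pads) lies 11 mm behind it; z points along the fingers, y is the direction in which the jaws open and shut (so a half turn about z gives the same grasp; the last joint's range is limited). The gripper opens to 85 mm and grips with 20 to 120 N. Pads are 22 mm wide; open, the fingers measure 114 mm over their backs; the gripper's body (76 mm by 85 mm) begins 54 mm behind the grasp point. The pads swing forward as they close: fully open they stand 13 mm farther back than shut.
Start: joints at [1.113, 0.417, -0.01, 1.614, 0.005, 1.111, -0.053], TCP at [0.253, -0.571, 0.239] pointing down, gripper open.
Joint ranges: [-2.81, 2.81], [-0.39, 2.02], [-1.27, 1.25], [0.06, 2.57], [-1.19, 4.33], [0.19, 2], [-2.82, 2.82]. Speed limits (rad/s): [1.89, 1.89, 2.39, 2.39, 3.01, 3.01, 3.01].

INTERFACE

Orientations are given as [roll, pitch, yaw] about the fixed x, y, z axes, in that order (R = Rz(yaw) Ry(pitch) Rx(roll)).
In Python, from workcell import env gives the robot as it stands. The module is installed in compiled form; this text tells all that it offers.
- The arm moves only by the tool send_rows, never from a script. Its argument "increments" is a list of rows, each a list of 3 entries, a list of its own where there are three numbers: the closure, from -1 (fully open) to 1 (shut), so that 0 is half open, then the shift along the tool's x, y, z in mm, then the turn about the tool's z in rad. In form: [[hand, [tx, ty, tz], yaw], ...]. A call has 1 to 12 rows; each row is the pose to reach, as a shift and turn from the pose commanded when the call began, along the tool's axes at that moment; what a row does not reach only later rows make up. A row lasts 1/12 s, in which the tool goes at most 41.7 mm and 7.16 degrees, less where a joint would pass 70% of its speed; a pose out of reach is approached as far as the arm can. A call with a gripper value outside its range is refused whole. The fingers move at their own pace and stop on an object; "grip_force" is the grip in N (left out, the last holds). Time passes only in rows, so rows that repeat a pose let the fingers close. It gives the time, the measured TCP pose, the force and the opening at its end, in the units of the state.
- env.read_state(): the state, without advancing time (a new reading comes with each control period).
- env.capture(name): name is "scene" or "top" or "wrist"; returns (picture, depth): 400x640x3 uint8, red, green, blue; 400x640 float32, m along the optical axis (not along the pixel's ray), 0 where there is no reading.
- env.calibration(name): a dict with "fov_y" (degrees; the focal length in pixels is half the picture's height over the tangent of half this angle, whatever the lens; pixels are square), "cx", "cy" (the principal point, pixels), "extrinsics" (4x4, takes a point from camera to world coordinates); the wrist camera has in their place "hand_eye" (4x4, takes a point from camera to tool coordinates, whose origin is the TCP and whose axes are the flange's). Camera axes: x right, y up, looking along -z (the intrinsics and any distortion apply to the point x, -y, -z); pixel columns grow to the right and rows downward; lengths in m; the calibration is good to about 2 mm. The wrist camera is an equidistant fisheye: a pixel r from the principal point sees the ray r / f radians off the axis. A picture is of the moment at which its call begins: read the wrist's pose just before it. calibration takes no time and is no camera call.
- env.finish_job(): hands the job in, once; it reports no verdict.
The state is a dict: "clock": time; "joint_positions": joint angles; "qd": joint speeds; "joint_torque": joint torques, N m; "eef_pos": TCP position; "orientation": TCP orientation; "ft_force": force on the tool from outside, world axes, zero at the start; "moment": the same for the moment, N m; "gripper_width": finger opening in m.
Only numpy, scipy, OpenCV 4.12 (cv2) and the standard library are available. Lean on these libraries where they do the work, as an engineer would, in place of code of your own. Each camera call takes 0.05 s, during which the arm holds its last target.

TASK

Make up the two apparatus kits from the stock in the middle of the bench. In the three-compartment tray put the tall amber bottle in the middle compartment and the small cork ring and the boss head in the two end compartments, one in each, whichever way round; in the two-compartment tray put the squat amber bottle and the large cork ring, one in each compartment, whichever way round. Everything must stand upright and flat on the floor of its compartment, set the bottles down rather than dropping them, and leave the beaker, the white stopper and the white jar standing where they are.

Things in the scene. Friction and masses are not known exactly. Their poses are not given: they have to be found in the camera images.
- tray3: White kit tray with THREE compartments in a row, 238 x 92 mm, fixed to the bench left or right of the stock, long side roughly along the robot's forward direction (turned up to 0.25 rad). Origin: centre of underside; x along its length, z up. Floor 4 mm thick; lips and dividers 4 mm thick, up to 12 mm high. Compartments 74 (along x) x 84 mm inside, centred at x = -78, 0, +78 mm, y = 0.
- tray2: White kit tray with TWO compartments in a row, 188 x 96 mm, fixed to the bench on the side opposite the other tray, long side roughly along the robot's forward direction (turned up to 0.25 rad). Origin: centre of underside; x along its length, z up. Floor 4 mm thick; lips and dividers 4 mm thick, up to 12 mm high. Compartments 88 x 88 mm inside, centred at x = -48, +48 mm, y = 0.
- tall_bottle: Tall slim amber glass reagent bottle with pale plain label and black cap, standing loose among the stock: 42 mm body diameter (straight sides up to 57 mm), narrowing to a 21 mm wide cap, 92 mm high overall. Origin at the centre of its underside, z up. About 0.1 to 0.17 kg.
- squat_bottle: Squat wide amber glass bottle (jar) with pale plain label and black cap: 58 mm body diameter (straight sides up to 42 mm), cap 50 mm wide, 62 mm high overall, loose. Origin at the centre of its underside, z up. About 0.12 to 0.21 kg.
- large_ring: Large cork flask ring lying flat: outer diameter 66 mm, hole 34 mm, 40 mm high, loose, about 40 g. Origin at the centre of its underside (on the axis), z up.
- small_ring: Small cork flask ring lying flat: outer diameter 48 mm, hole 22 mm, 40 mm high, loose, about 25 g. Origin at the centre of its underside (on the axis), z up.
- boss_head: Boss head (clamp holder): steel block 34 (x) x 24 (y) x 40 (z) mm with a dark wing screw sticking out of each x end, 50 mm long over the screws (at 20 mm height), loose, about 0.14 kg. Origin at the centre of its underside; x along the screws, z up. Plain flat sides face +y and -y, 24 mm apart.
- beaker: Small clear glass beaker, 50 mm rim diameter, 55 mm high, loose among the stock; not part of any kit. Origin at the centre of its underside, z up.
- stopper: White plastic stopper standing on its 36 mm wide head, 45 mm high, tapering upward, loose among the stock; not part of any kit. Origin at the centre of its underside, z up.
- white_jar: Small white plastic jar with blue lid, 42 mm diameter, 52 mm high, loose among the stock; not part of any kit. Origin at the centre of its underside, z up.
There are look-alikes about, which are no part of the job. What is shaped like the white_jar but pink or turquoise is not meant.

How it is judged:
At the end, for the whole second after the job is handed in: Tall bottle in the middle of tray3, small ring and boss head one in each end of it; squat bottle and large ring one in each half of tray2; all upright (0.1 rad), underside within 9 mm of the tray's, below 20 mm/s. Beaker, stopper and white jar upright (0.1 rad) within 30 mm of their starts (z of tall_bottle in the frame of tray3 between -0.002 and 0.009 m and angle between each of tall_bottle, small_ring, boss_head, squat_bottle, large_ring, beaker, stopper, white_jar's own z axis and vertical below 0.1 rad and linear speed of each of tall_bottle, small_ring, boss_head, squat_bottle, large_ring below 0.02 m/s and z of small_ring in the frame of tray3 between -0.002 and 0.009 m and z of boss_head in the frame of tray3 between -0.002 and 0.009 m and z of squat_bottle in the frame of tray2 between -0.002 and 0.009 m and z of large_ring in the frame of tray2 between -0.002 and 0.009 m and x of tall_bottle in the frame of tray3 between -0.022 and 0.022 m and y of tall_bottle in the frame of tray3 between -0.027 and 0.027 m and ((x of small_ring in the frame of tray3 between -0.105 and -0.05 m and y of small_ring in the frame of tray3 between -0.03 and 0.03 m and x of boss_head in the frame of tray3 between 0.05 and 0.105 m and y of boss_head in the frame of tray3 between -0.036 and 0.036 m) or (x of small_ring in the frame of tray3 between 0.05 and 0.105 m and y of small_ring in the frame of tray3 between -0.03 and 0.03 m and x of boss_head in the frame of tray3 between -0.105 and -0.05 m and y of boss_head in the frame of tray3 between -0.036 and 0.036 m)) and ((x of squat_bottle in the frame of tray2 between -0.07 and -0.026 m and y of squat_bottle in the frame of tray2 between -0.022 and 0.022 m and x of large_ring in the frame of tray2 between 0.026 and 0.07 m and y of large_ring in the frame of tray2 between -0.019 and 0.019 m) or (x of squat_bottle in the frame of tray2 between 0.026 and 0.07 m and y of squat_bottle in the frame of tray2 between -0.022 and 0.022 m and x of large_ring in the frame of tray2 between -0.07 and -0.026 m and y of large_ring in the frame of tray2 between -0.019 and 0.019 m)) and distance of each of beaker, stopper, white_jar from where it was at the start of the episode below 0.03 m); the robot touches nothing.
It fails at once if the beaker is pushed more than 40 mm away, lifted or knocked over (distance of beaker from where it was at the start of the episode above 0.04 m or angle between beaker's own z axis and vertical above 0.5 rad).
It fails at once if the stopper is pushed more than 40 mm away, lifted or knocked over (distance of stopper from where it was at the start of the episode above 0.04 m or angle between stopper's own z axis and vertical above 0.5 rad).
It fails at once if the white jar is pushed more than 40 mm away, lifted or knocked over (distance of white_jar from where it was at the start of the episode above 0.04 m or angle between white_jar's own z axis and vertical above 0.5 rad).
It fails at once if the tall bottle is dropped (falls freely for more than about 25 mm) (linear speed of tall_bottle above 0.7 m/s and contact force between the fingers and tall_bottle below 0.05 N).
It fails at once if the squat bottle is dropped (falls freely for more than about 25 mm) (linear speed of squat_bottle above 0.7 m/s and contact force between the fingers and squat_bottle below 0.05 N).
It also fails if it takes over 136 s, if anything falls off the work surface, if the arm or the gripper's body presses on something with over 40 N, if the wrist force passes 120 N, or if a joint passes its speed limit or range.

## Working session

There is one attempt and no reset: what is moved stays moved. The work goes in short steps, Python scripts to look and compute and a tool call to move; the robot and the scene stay as the last step left them, time stands still between calls to the robot, and variables do not carry over. Pictures are saved under pics/ and viewed, and the job is handed in when it is done.

Besides the shell and the picture viewer there is one more tool, called after "Call:" as a command line: name --argument value ..., lists and objects as JSON in quotes. send_rows: Moves the arm, as the interface text tells. Its arguments: {"type":"object","properties":{"increments":{"type":"array","items":{"type":"array"}},"grip_force":{"type":"number"}},"required":["increments"]}

```bash
mkdir -p pics; ls
python3 - <<'E'
from workcell import env
import cv2, numpy as np
s=env.read_state(); print(s)
for n in ("scene","top","wrist"):
    p,d=env.capture(n); cv2.imwrite(f"pics/{n}0.png",p[:,:,::-1]); np.savez(f"{n}0.npz",p=p,d=d)
    print(n,env.calibration(n))
E
```

```text
pics
{'clock': 0.0, 'joint_positions': array([ 1.11249336,  0.41797559, -0.01029099,  1.61418352,  0.00467265,
        1.11071788, -0.05298995]), 'qd': array([-3.04444767e-03, -1.23525348e-03,  2.70305458e-04,  1.23844693e-03,
       -1.95579277e-05,  1.61744779e-03,  1.37672132e-04]), 'joint_torque': array([-3.81428790e-04, -8.64458084e+01,  6.78353906e-01, -4.34901452e+01,
        1.90961163e-02,  7.39146257e-03,  4.46762942e-05]), 'eef_pos': array([ 0.25287369, -0.57117722,  0.23865538]), 'orientation': array([-3.14033444e+00,  7.37360203e-05,  4.16798213e-01]), 'ft_force': array([0.68876671, 0.04170408, 1.23264426]), 'moment': array([ 0.00750888, -0.01304842, -0.00262699]), 'gripper_width': 0.08547483796821434}
scene {'fov_y': 56.59391206857735, 'cx': 326.19974784358845, 'cy': 198.61076374536833, 'extrinsics': array([[ 0.44316874, -0.53201016,  0.72150305,  1.16353555],
       [ 0.89637565,  0.27249823, -0.34965041, -0.3128049 ],
       [-0.01059073,  0.8016919 ,  0.59764365,  0.57082475],
       [ 0.        ,  0.        ,  0.        ,  1.        ]])}
top {'fov_y': 52.92407508962
[... 151 characters left out ...]
1],
       [-9.99326804e-01, -7.03598502e-03, -3.60060181e-02,
        -9.79563655e-03],
       [-3.66846319e-02,  1.80412824e-01,  9.82906634e-01,
         8.06781100e-01],
       [ 0.00000000e+00,  0.00000000e+00,  0.00000000e+00,
         1.00000000e+00]])}
wrist {'fov_y': 65.70646984690485, 'cx': 319.0191474137507, 'cy': 200.62730535931658, 'hand_eye': array([[ 2.55954114e-04,  9.61924406e-01,  2.73315517e-01,
         6.99695607e-02],
       [ 9.99999966e-01, -2.57835617e-04, -2.90350587e-05,
        -4.84804462e-04],
       [ 4.25409434e-05,  2.73315515e-01, -9.61924439e-01,
        -1.35454897e-01],
       [ 0.00000000e+00,  0.00000000e+00,  0.00000000e+00,
         1.00000000e+00]])}
```

View pics/top0.png

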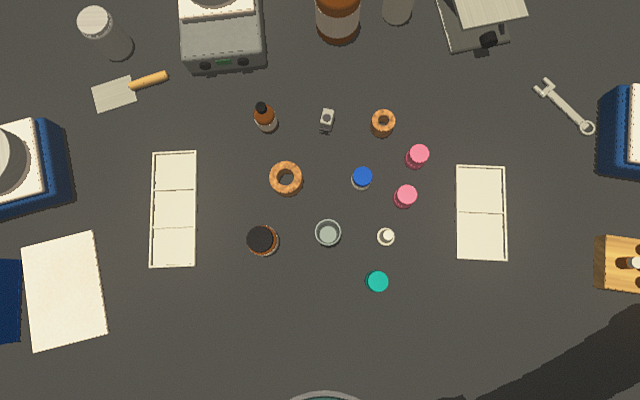

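View pics/scene0.png

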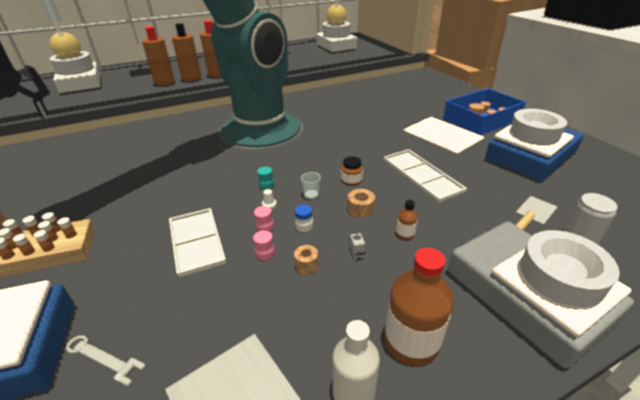

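View pics/wrist0.png

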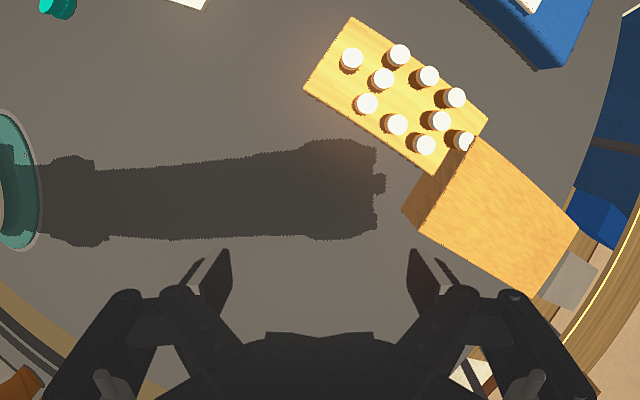

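Top view: tray3 is at the left (≈175,210) and tray2 at the right (≈481,213). Tall bottle at (265,117), boss head (327,120), small ring (383,123), large ring (286,179), white jar with blue lid (362,177), squat bottle (263,240), beaker (328,233), stopper (386,236). The decoys are pink and turquoise.

```bash
cat > h.py <<'E'
import numpy as np, cv2
from workcell import env
def cloud(n,d):
    c=env.calibration(n); f=200/np.tan(np.radians(c['fov_y']/2))
    v,u=np.mgrid[0:400,0:640].astype(float)
    P=np.stack([(u-c['cx'])/f*d,-(v-c['cy'])/f*d,-d],-1)
    T=c['extrinsics']; return P@T[:3,:3].T+T[:3,3]
def plane(n,uv,z):
    c=env.calibration(n); f=200/np.tan(np.radians(c['fov_y']/2)); T=c['extrinsics']
    uv=np.atleast_2d(uv).astype(float)
    r=np.stack([(uv[:,0]-c['cx'])/f,-(uv[:,1]-c['cy'])/f,-np.ones(len(uv))],-1)@T[:3,:3].T
    return (T[:3,3]+r*((z-T[2,3])/r[:,2])[:,None])[:,:2]
E
python3 - <<'E'
from h import *
for n in("top","scene"):
    z=np.load(n+'0.npz'); W=cloud(n,z['d']); p=z['p']
    ok=(z['d']>0)&(W[...,0]>.25)&(W[...,0]<.8)&(abs(W[...,1])<.42)
    print(n,'table z',np.median(W[ok][:,2]))
    m=(ok&(W[...,2]>.02)&(W[...,2]<.12)).astype(np.uint8)
    k,L,st,ce=cv2.connectedComponentsWithStats(m,connectivity=4)
    for i in range(1,k):
        if st[i,4]<25: continue
        q=W[L==i]; zt=np.percentile(q[:,2],97); t=q[q[:,2]>zt-.008]
        lo,hi=np.percentile(t[:,:2],2,0),np.percentile(t[:,:2],98,0)
        print(ce[i].round(),st[i,4],'zt %.3f'%zt,'mid',((lo+hi)/2).round(4),'ext',(hi-lo).round(3),p[L==i].mean(0).round())
    w=(ok&(p.min(-1)>150)).astype(np.uint8)
    k,L,st,ce=cv2.connectedComponentsWithStats(w)
    for i in range(1,k):
        if st[i,4]>1000:
            c=[x for x in cv2.findContours((L==i).astype(np.uint8),0,2)[0]][0]
            for zz in(.004,.012):
                xy=plane(n,cv2.convexHull(c)[:,0],zz)
                print('tray z',zz,cv2.minAreaRect((xy*1000).astype(np.float32)))
E
```

```text
top table z 0.00010446653957846275
[211.  62.] 783 zt 0.065 mid [0.7949 0.2423] ext [0.01  0.093] [80. 80. 71.]
[264. 116.] 498 zt 0.093 mid [0.6755 0.1205] ext [0.019 0.019] [101.  74.  50.]
[326. 118.] 266 zt 0.042 mid [ 0.6751 -0.0055] ext [0.033 0.026] [139. 133. 118.]
[382. 121.] 437 zt 0.042 mid [ 0.6649 -0.1179] ext [0.044 0.043] [178. 128.  78.]
[417. 155.] 405 zt 0.054 mid [ 0.5919 -0.1832] ext [0.034 0.033] [208. 122. 133.]
[285. 177.] 713 zt 0.042 mid [0.5499 0.077 ] ext [0.059 0.059] [191. 138.  82.]
[361. 177.] 384 zt 0.054 mid [ 0.5477 -0.0731] ext [0.034 0.034] [ 66. 108. 172.]
[405. 195.] 404 zt 0.054 mid [ 0.511  -0.1563] ext [0.035 0.034] [215. 129. 141.]
[327. 230.] 257 zt 0.056 mid [ 0.4397 -0.0061] ext [0.047 0.047] [129. 133. 120.]
[262. 240.] 756 zt 0.064 mid [0.4264 0.1214] ext [0.043 0.045] [77. 64. 54.]
[386. 235.] 132 zt 0.047 mid [ 0.4344 -0.1187] ext [0.017 0.019] [195. 188. 165.]
[376. 280.] 395 zt 0.054 mid [ 0.3494 -0.0971] ext [0.034 0.034] [ 44. 173. 153.]
tray z 0.004 ((495.8505554199219, 311.98126220703125), (240.837890625, 93.01935577392578), 2.31
[... 1104 characters left out ...]
7. 135.]
[263. 242.] 394 zt 0.053 mid [ 0.5947 -0.1842] ext [0.034 0.034] [202. 120. 133.]
[358. 243.] 244 zt 0.041 mid [ 0.6782 -0.0067] ext [0.032 0.024] [139. 135. 122.]
[306. 256.] 462 zt 0.041 mid [ 0.6675 -0.1194] ext [0.045 0.043] [175. 131.  86.]
tray z 0.004 ((487.6015625, 316.7209167480469), (243.4041748046875, 96.62892150878906), 2.3555378913879395)
tray z 0.012 ((497.1415100097656, 307.8359680175781), (239.9688720703125, 95.26512145996094), 2.3555405139923096)
tray z 0.004 ((474.7207946777344, -308.6690368652344), (99.33313751220703, 193.58663940429688), 86.9588851928711)
tray z 0.012 ((484.442626953125, -308.72747802734375), (97.93115234375, 190.8544158935547), 86.9588851928711)
```

Both views agree to about 3 mm, and the sizes match the spec. Next I need the boss head's angle.

```bash
cat >> h.py <<'E'
def inc(cmd,tgt):
    "cmd,tgt: x,y,z(m),yaw -> tool increment mm, rad (tool pointing down)"
    c,s=np.cos(cmd[3]),np.sin(cmd[3]); d=np.array(tgt[:3])-cmd[:3]
    return np.round([1000*(c*d[0]+s*d[1]),1000*(s*d[0]-c*d[1]),-1000*d[2]],1), round(-(tgt[3]-cmd[3]),3)
E
python3 - <<'E'
from h import *
for n,c in(("top",(.6751,-.0055)),("scene",(.678,-.0067))):
    z=np.load(n+'0.npz'); W=cloud(n,z['d'])
    near=np.hypot(W[...,0]-c[0],W[...,1]-c[1])<.035
    t=W[near&(W[...,2]>.036)&(W[...,2]<.05)]
    print(n,len(t),cv2.minAreaRect((t[:,:2]*1000).astype(np.float32)))
    t=W[near&(W[...,2]>.012)&(W[...,2]<.05)]
    print(n,len(t),cv2.minAreaRect((t[:,:2]*1000).astype(np.float32)))
    x0,y0=(300,95) if n=="top" else (330,220)
    cv2.imwrite(f'pics/boss_{n}.png',cv2.resize(z['p'][y0:y0+50,x0:x0+60,::-1],None,fx=8,fy=8,interpolation=2))
s=env.read_state();p=s['eef_pos']
print(inc([*p,s['orientation'][2]],[.56,-.006,.22,0]))
E
```

```text
top 183 ((675.356689453125, -5.666481018066406), (23.791431427001953, 33.82593536376953), 77.18630981445312)
top 289 ((675.9082641601562, -5.823389053344727), (23.852785110473633, 50.639461517333984), 77.18630981445312)
scene 134 ((677.2129516601562, -5.909486770629883), (24.00821304321289, 35.41569137573242), 73.7929458618164)
scene 279 ((677.7478637695312, -6.248382568359375), (24.360445022583008, 49.50127029418945), 73.7929458618164)
(array([ 509.6, -392.6,   18.8]), np.float64(0.417))
```

View pics/boss_top.png

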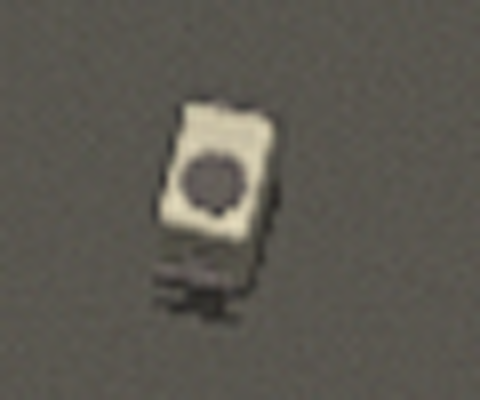

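The image shows the boss head's long side leaning right at the top, so its x axis is at about -0.25 rad in the world. I'm moving above it now.

Call:
send_rows --increments '[[-1,[20,-11,2],0.04],[-1,[50,-28,4],0.1],[-1,[85,-48,6],0.17],[-1,[120,-67,8],0.24],[-1,[155,-87,10],0.31],[-1,[190,-106,12],0.38],[-1,[225,-126,15],0.45],[-1,[260,-146,18],0.52],[-1,[295,-165,20],0.58],[-1,[330,-185,22],0.64],[-1,[365,-205,24],0.667],[-1,[400,-224,26],0.667]]'

```text
clock: 1.15
eef_pos: [0.5288, -0.2027, 0.2132]
orientation: [-3.142, 0.0, -0.252]
ft_force: [0.2, -1.7, 0.0]
gripper_width: 0.0853
```

Run:
```python
from h import *
s=env.read_state();p=s['eef_pos']
print(s['clock'],p,s['orientation'],s['joint_positions'].round(2))
print(inc([*p,s['orientation'][2]],[.6765,-.006,.16,-.25]))
```

```text
1.15 [ 0.52882894 -0.20274498  0.21316363] [-3.14156495e+00  1.81806614e-04 -2.52228273e-01] [ 0.4   0.34 -0.1   1.79  0.04  1.01 -1.55]
(array([  93.9, -227.4,   53.2]), np.float64(-0.002))
```

Call:
send_rows --increments '[[-1,[10,-24,6],0],[-1,[20,-48,12],0],[-1,[31,-76,18],0],[-1,[42,-103,24],0],[-1,[53,-130,30],0],[-1,[64,-156,36],0],[-1,[74,-180,42],0],[-1,[83,-201,47],0],[-1,[90,-218,51],0],[-1,[94,-227,53],0],[-1,[94,-227,53],0],[-1,[94,-227,53],0]]'

```text
clock: 2.15
eef_pos: [0.675, -0.0086, 0.16]
orientation: [3.141, 0.001, -0.25]
ft_force: [-0.9, -0.2, -0.0]
gripper_width: 0.0855
```

```bash
cat >> h.py <<'E'
def wplane(s,uv,z):
    "wrist fisheye pixels -> xy on plane z"
    from scipy.spatial.transform import Rotation as R
    c=env.calibration('wrist'); f=200/np.tan(np.radians(c['fov_y']/2)); H=c['hand_eye']
    uv=np.atleast_2d(uv).astype(float); a=uv-[c['cx'],c['cy']]; r=np.hypot(*a.T)+1e-9; th=r/f
    ray=np.stack([a[:,0]/r*np.sin(th),-a[:,1]/r*np.sin(th),-np.cos(th)],-1)
    Rt=R.from_euler('xyz',s['orientation']).as_matrix()
    o=s['eef_pos']+Rt@H[:3,3]; d=ray@(Rt@H[:3,:3]).T
    return (o+d*((z-o[2])/d[:,2])[:,None])[:,:2]
def wcloud(s,d):
    from scipy.spatial.transform import Rotation as R
    c=env.calibration('wrist'); f=200/np.tan(np.radians(c['fov_y']/2)); H=c['hand_eye']
    v,u=np.mgrid[0:400,0:640].astype(float); a=np.stack([u-c['cx'],v-c['cy']],-1); r=np.hypot(a[...,0],a[...,1])+1e-9; t=np.tan(r/f)
    P=np.stack([a[...,0]/r*t*d,-a[...,1]/r*t*d,-d],-1)
    P=P@H[:3,:3].T+H[:3,3]; Rt=R.from_euler('xyz',s['orientation']).as_matrix()
    return P@Rt.T+s['eef_pos']
def wsnap(name):
    s=env.read_state(); p,d=env.capture('wrist'); cv2.imwrite(f'pics/{name}.png',p[:,:,::-1]); np.savez(name+'.npz',p=p,d=d)
    return s,p,d,wcloud(s,d)
def state():
    s=env.read_state(); print(round(s['clock'],2),s['eef_pos'].round(4),s['orientation'].round(3),s['joint_positions'].round(2),s['ft_force'].round(1),round(s['gripper_width'],4)); return s
E
python3 - <<'E'
from h import *
state(); s,p,d,W=wsnap('w1')
print(np.median(W[(d>0)&(W[...,2]<.02)][:,2]))
q=W[(d>0)&(W[...,2]>.036)&(W[...,2]<.046)&(np.hypot(W[...,0]-.6765,W[...,1]+.006)<.03)]
print(len(q), cv2.minAreaRect((q[:,:2]*1000).astype(np.float32)) if len(q) else 0)
E
```

```text
2.15 [ 0.675  -0.0086  0.16  ] [ 3.141e+00  1.000e-03 -2.500e-01] [ 0.07  0.59 -0.15  1.54  0.1   1.02 -1.93] [-0.9 -0.2 -0. ] 0.0855
0.0009573990023279966
1071 ((675.0625610351562, -6.539299964904785), (23.627601623535156, 33.776371002197266), 75.38290405273438)
```

View pics/w1.png

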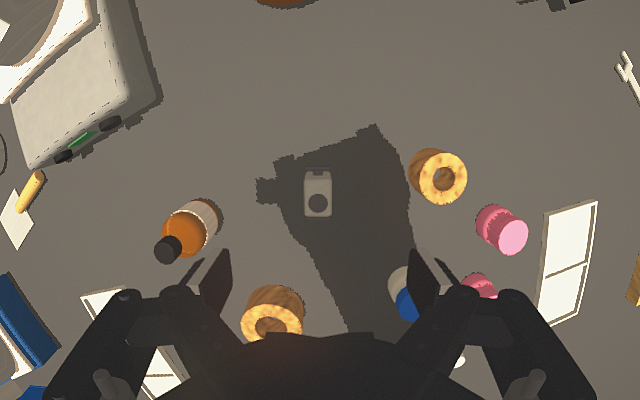

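The wrist view shows the boss head between the jaws at (318,190), at -0.255 rad, agreeing with the other views. I'm going down to grip it.

Call:
send_rows --increments '[[-1,[0,-2,20],0],[-1,[0,-2,45],0],[-1,[0,-2,70],0],[-1,[0,-2,95],0],[-1,[0,-2,118],0],[-1,[0,-2,132],0],[-1,[0,-2,140],0],[-1,[0,-2,142],0],[-1,[0,-2,142],0]]' --grip_force 40

```text
clock: 2.95
eef_pos: [0.6761, -0.0065, 0.0188]
orientation: [-3.142, -0.0, -0.251]
ft_force: [0.0, 0.6, 0.4]
gripper_width: 0.0855
```

Call:
send_rows --increments '[[1,[0,0,0],0],[1,[0,0,0],0],[1,[0,0,0],0],[1,[0,0,0],0],[1,[0,0,0],0],[1,[0,0,0],0],[1,[0,0,0],0],[1,[0,0,0],0],[1,[0,0,0],0],[1,[0,0,0],0]]'

```text
clock: 3.78
eef_pos: [0.6761, -0.0061, 0.0187]
orientation: [-3.141, -0.0, -0.25]
ft_force: [-1.8, -0.9, 5.5]
gripper_width: 0.0233
```

Call:
send_rows --increments '[[1,[0,0,-5],0],[1,[0,0,-15],0],[1,[0,0,-35],0],[1,[0,0,-60],0],[1,[0,0,-82],0],[1,[0,0,-95],0],[1,[0,0,-100],0],[1,[0,0,-100],0]]'

```text
clock: 4.45
eef_pos: [0.6763, -0.0061, 0.1194]
orientation: [-3.141, -0.002, -0.25]
ft_force: [0.3, 0.2, -2.2]
gripper_width: 0.0235
```

Run:
```python
from h import *
s=state();p=s['eef_pos']
print(inc([*p,s['orientation'][2]],[.4178,.3053,.119,.04]))
```

```text
4.45 [ 0.6763 -0.0061  0.1194] [-3.141e+00 -2.000e-03 -2.500e-01] [ 0.07  0.63 -0.15  1.57  0.11  0.95 -1.94] [ 0.3  0.2 -2.2] 0.0235
(array([-327.5, -237.7,    0.4]), np.float64(-0.29))
```

Call:
send_rows --increments '[[1,[-13,-9,0],-0.01],[1,[-39,-28,0],-0.03],[1,[-72,-52,0],-0.06],[1,[-105,-76,0],-0.09],[1,[-138,-100,0],-0.12],[1,[-171,-124,0],-0.15],[1,[-204,-148,0],-0.18],[1,[-237,-172,0],-0.21],[1,[-268,-195,0],-0.24],[1,[-295,-214,0],-0.27],[1,[-316,-229,0],-0.28],[1,[-327,-238,0],-0.29]]'

```text
clock: 5.45
eef_pos: [0.4149, 0.3075, 0.1173]
orientation: [3.141, 0.002, 0.044]
ft_force: [-0.2, -0.0, -1.8]
gripper_width: 0.0234
```

Run:
```python
from h import *
state(); s,p,d,W=wsnap('w2')
```

```text
5.45 [0.4149 0.3075 0.1173] [3.141e+00 2.000e-03 4.400e-02] [-0.43  0.4  -0.32  1.98  0.17  0.79 -2.37] [-0.2 -0.  -1.8] 0.0234
```

View pics/w2.png

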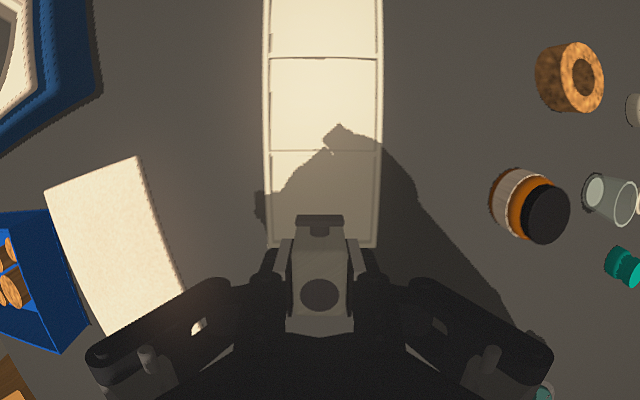

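Tray3's three compartments are visible, with the boss head held over the near one. I'll check the tray corners by ray casting.

Run:
```python
from h import *
s=env.read_state()
print(wplane(s,[(266,247),(376,247),(269,150),(379,150),(271,57),(382,57)],.012).round(4))
z=np.load('w2.npz');W=wcloud(s,z['d']); 
for c in [(266,170),(379,170),(325,57),(271,30),(325,100)]: print(c,W[c[1],c[0]].round(4))
```

```text
[[0.3719 0.3533]
 [0.3762 0.2587]
 [0.455  0.3508]
 [0.4591 0.2643]
 [0.5285 0.3518]
 [0.5331 0.2664]]
(266, 170) [0.4391 0.3528 0.0134]
(379, 170) [0.4433 0.2632 0.013 ]
(325, 57) [0.5304 0.3103 0.007 ]
(271, 30) [0.5527 0.3542 0.005 ]
(325, 100) [0.4959 0.3087 0.0051]
```

Call:
send_rows --increments '[[1,[2,2,15],0],[1,[2,2,38],0],[1,[2,2,61],0],[1,[2,2,80],0],[1,[2,2,89],0],[1,[2,2,92],0],[1,[2,2,94],0],[1,[2,2,94],0]]'

```text
clock: 6.17
eef_pos: [0.4203, 0.3035, 0.0246]
orientation: [-3.141, -0.0, 0.04]
ft_force: [0.2, 0.0, -1.7]
gripper_width: 0.0233
```

Call:
send_rows --increments '[[0,[0,0,0],0],[0,[0,0,0],0],[0,[0,0,0],0],[0,[0,0,0],0],[0,[0,0,0],0]]'

```text
clock: 6.58
eef_pos: [0.4202, 0.3036, 0.0246]
orientation: [-3.141, -0.0, 0.04]
ft_force: [0.7, -0.5, -1.0]
gripper_width: 0.0422
```

Call:
send_rows --increments '[[0,[0,0,-10],0],[0,[0,0,-35],0],[-0.5,[0,0,-70],0],[-1,[0,0,-100],0],[-1,[0,0,-115],0],[-1,[0,0,-120],0],[-1,[0,0,-120],0]]'

```text
clock: 7.17
eef_pos: [0.4205, 0.3038, 0.1459]
orientation: [-3.14, -0.002, 0.04]
ft_force: [1.2, -0.7, -0.7]
gripper_width: 0.0854
```

Run:
```python
from h import *
s=state();p=s['eef_pos']
print(inc([*p,s['orientation'][2]],[.6662,-.1185,.14,0]))
```

```text
7.17 [0.4205 0.3038 0.1459] [-3.14e+00 -2.00e-03  4.00e-02] [-0.41  0.36 -0.33  1.95  0.15  0.85 -2.35] [ 1.2 -0.7 -0.7] 0.0854
(array([228.7, 431.7,   5.9]), np.float64(0.04))
```

Call:
send_rows --increments '[[-1,[10,20,0],0.01],[-1,[28,52,0],0.02],[-1,[47,88,0],0.03],[-1,[66,124,0],0.04],[-1,[85,160,1],0.04],[-1,[104,196,2],0.04],[-1,[123,232,3],0.04],[-1,[142,268,4],0.04],[-1,[161,304,5],0.04],[-1,[180,340,6],0.04],[-1,[198,374,6],0.04],[-1,[213,402,6],0.04]]'

```text
clock: 8.17
eef_pos: [0.649, -0.0929, 0.1365]
orientation: [3.141, 0.002, -0.002]
ft_force: [1.2, 0.6, 1.1]
gripper_width: 0.0857
```

Call:
send_rows --increments '[[-1,[10,18,0],0],[-1,[15,28,0],0],[-1,[16,30,0],0],[-1,[16,30,0],0],[-1,[16,30,0],0]]'

```text
clock: 8.58
eef_pos: [0.6643, -0.1178, 0.1379]
orientation: [-3.141, 0.001, 0.002]
ft_force: [-0.8, 1.0, -0.4]
gripper_width: 0.0857
```

Run:
```python
from h import *
state(); s,p,d,W=wsnap('w3')
q=W[(d>0)&(W[...,2]>.034)&(W[...,2]<.046)&(np.hypot(W[...,0]-.6662,W[...,1]+.1185)<.034)]
print(len(q), cv2.minEnclosingCircle((q[:,:2]*1000).astype(np.float32)) if len(q) else 0)
p=s['eef_pos']
print(inc([*p,s['orientation'][2]],[.6662,-.1185,.018,0]))
```

```text
8.58 [ 0.6643 -0.1178  0.1379] [-3.141e+00  1.000e-03  2.000e-03] [ 0.24  0.61 -0.16  1.56  0.11  0.98 -1.52] [-0.8  1.  -0.4] 0.0857
2242 ((664.8018188476562, -118.88147735595703), 24.287935256958008)
(array([  1.9,   0.7, 119.9]), np.float64(0.002))
```

View pics/w3.png

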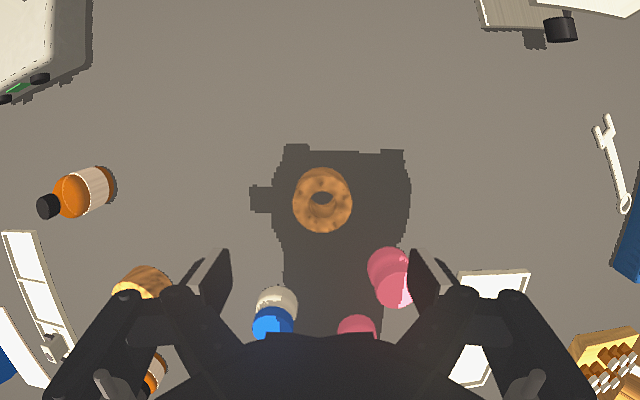

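The small ring is centred between the jaws at (322,200), with the pink jar clear of the right finger.

Call:
send_rows --increments '[[-1,[1,1,20],0],[-1,[1,1,45],0],[-1,[1,1,70],0],[-1,[1,1,95],0],[-1,[1,1,110],0],[-1,[1,1,118],0],[-1,[1,1,120],0],[-1,[1,1,120],0]]' --grip_force 30

```text
clock: 9.3
eef_pos: [0.6661, -0.1203, 0.0187]
orientation: [-3.141, -0.0, 0.0]
ft_force: [0.7, 0.4, 0.5]
gripper_width: 0.0856
```

Call:
send_rows --increments '[[1,[0,0,0],0],[1,[0,0,0],0],[1,[0,0,0],0],[1,[0,0,0],0],[1,[0,0,0],0],[1,[0,0,0],0],[1,[0,0,0],0],[1,[0,0,0],0]]'

```text
clock: 9.97
eef_pos: [0.6664, -0.1208, 0.0196]
orientation: [3.141, -0.001, -0.0]
ft_force: [-3.3, 0.2, 9.0]
gripper_width: 0.0478
```

Call:
send_rows --increments '[[1,[0,0,-5],0],[1,[0,0,-15],0],[1,[0,0,-35],0],[1,[0,0,-60],0],[1,[0,0,-80],0],[1,[0,0,-94],0],[1,[0,0,-100],0],[1,[0,0,-100],0]]'

```text
clock: 10.63
eef_pos: [0.6665, -0.1208, 0.1199]
orientation: [3.141, -0.002, -0.0]
ft_force: [0.9, -0.3, -1.0]
gripper_width: 0.0479
```

Run:
```python
from h import *
s=state();p=s['eef_pos']
print(inc([*p,s['orientation'][2]],[.5735,.3117,.119,.04]))
print(wsnap('w4')[0]['clock'])
```

```text
10.63 [ 0.6665 -0.1208  0.1199] [ 3.141e+00 -2.000e-03 -0.000e+00] [ 0.24  0.63 -0.16  1.56  0.11  0.95 -1.52] [ 0.9 -0.3 -1. ] 0.0479
(array([ -93.1, -432.5,    0.9]), np.float64(-0.04))
10.6333
```

View pics/w4.png

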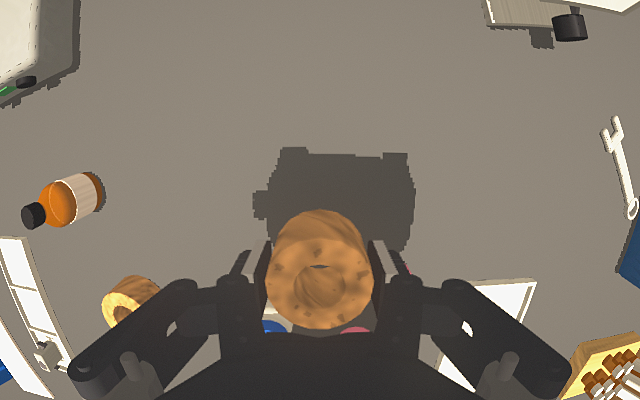

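Call:
send_rows --increments '[[1,[-4,-18,0],-0.01],[1,[-11,-50,-4],-0.02],[1,[-18,-85,-6],-0.03],[1,[-26,-121,-6],-0.04],[1,[-34,-157,-6],-0.04],[1,[-42,-193,-6],-0.04],[1,[-50,-229,-6],-0.04],[1,[-58,-265,-6],-0.04],[1,[-66,-301,-6],-0.04],[1,[-74,-337,-4],-0.04],[1,[-81,-371,-2],-0.04],[1,[-87,-402,0],-0.04]]'

```text
clock: 11.68
eef_pos: [0.5771, 0.2836, 0.1168]
orientation: [3.141, 0.002, 0.041]
ft_force: [0.9, 0.1, 0.7]
gripper_width: 0.0478
```

Call:
send_rows --increments '[[1,[-3,-20,0],0],[1,[-5,-29,0],0],[1,[-5,-31,0],0],[1,[-5,-31,0],0],[1,[-5,-31,0],0]]'

```text
clock: 12.1
eef_pos: [0.5731, 0.3104, 0.1177]
orientation: [3.141, 0.001, 0.038]
ft_force: [0.4, -0.2, -0.7]
gripper_width: 0.048
```

Run:
```python
from h import *
s=state();p=s['eef_pos']
print(inc([*p,s['orientation'][2]],[.5735,.3117,.024,.04]))
```

```text
12.1 [0.5731 0.3104 0.1177] [3.141e+00 1.000e-03 3.800e-02] [-0.38  0.6  -0.23  1.63  0.16  0.93 -2.2 ] [ 0.4 -0.2 -0.7] 0.048
(array([ 0.4, -1.3, 93.7]), np.float64(-0.002))
```

Call:
send_rows --increments '[[1,[0,0,15],0],[1,[0,0,38],0],[1,[0,0,61],0],[1,[0,0,80],0],[1,[0,0,89],0],[1,[0,0,92],0],[1,[0,0,94],0],[1,[0,0,95],0],[1,[0,0,95],0]]'

```text
clock: 12.85
eef_pos: [0.5733, 0.3121, 0.0242]
orientation: [-3.141, -0.001, 0.04]
ft_force: [-0.8, 0.4, -0.1]
gripper_width: 0.0477
```

Call:
send_rows --increments '[[0.1,[0,0,0],0],[0,[0,0,0],0],[-0.2,[0,0,0],0],[-0.3,[0,0,0],0],[-0.3,[0,0,0],0]]'

```text
clock: 13.27
eef_pos: [0.5728, 0.3122, 0.0235]
orientation: [-3.141, -0.0, 0.04]
ft_force: [0.5, -0.9, 1.0]
gripper_width: 0.0555
```

Call:
send_rows --increments '[[-0.3,[0,0,-10],0],[-0.3,[0,0,-35],0],[-0.5,[0,0,-70],0],[-1,[0,0,-105],0],[-1,[0,0,-125],0],[-1,[0,0,-130],0],[-1,[0,0,-130],0]]'

```text
clock: 13.85
eef_pos: [0.5734, 0.3125, 0.1557]
orientation: [-3.14, -0.003, 0.04]
ft_force: [0.4, 0.3, -0.9]
gripper_width: 0.0853
```

Run:
```python
from h import *
s=state();p=s['eef_pos']
print(inc([*p,s['orientation'][2]],[.6765,.1200,.15,0]))
s,p,d,W=wsnap('w5')
q=W[(d>0)&(W[...,2]>.085)&(W[...,2]<.1)&(np.hypot(W[...,0]-.6765,W[...,1]-.12)<.03)]
print(len(q), cv2.minEnclosingCircle((q[:,:2]*1000).astype(np.float32)) if len(q) else 0)
```

```text
13.85 [0.5734 0.3125 0.1557] [-3.14e+00 -3.00e-03  4.00e-02] [-0.38  0.56 -0.23  1.61  0.15  0.99 -2.19] [ 0.4  0.3 -0.9] 0.0853
(array([ 95.3, 196.5,   5.7]), np.float64(0.04))
444 ((674.9086303710938, 120.6827392578125), 10.840705871582031)
```

View pics/w5.png

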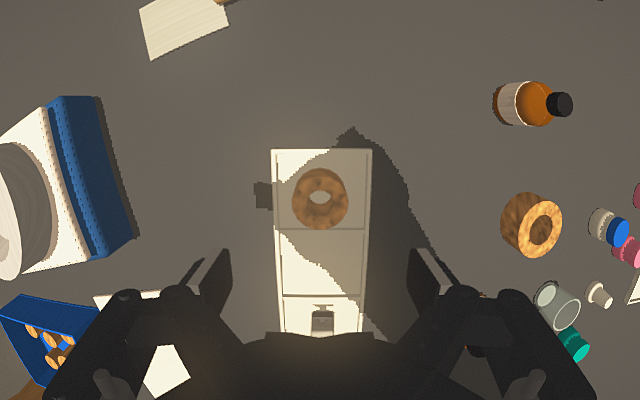

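The small ring sits in the far compartment at (320,198) and the boss head in the near one at (322,320). The tall bottle is next, its cap at (559,104).

Call:
send_rows --increments '[[-1,[8,16,0],0.01],[-1,[22,44,1],0.02],[-1,[38,77,2],0.03],[-1,[54,110,3],0.04],[-1,[69,142,4],0.04],[-1,[82,169,5],0.04],[-1,[91,187,6],0.04],[-1,[95,196,6],0.04],[-1,[95,196,6],0.04],[-1,[95,196,6],0.04]]'

```text
clock: 14.73
eef_pos: [0.6747, 0.1205, 0.1463]
orientation: [-3.141, 0.002, -0.0]
ft_force: [-0.4, 0.2, -0.0]
gripper_width: 0.0851
```

Run:
```python
from h import *
s,p,d,W=wsnap('w6');state()
q=W[(d>0)&(W[...,2]>.085)&(W[...,2]<.1)&(np.hypot(W[...,0]-.6765,W[...,1]-.12)<.03)]
print(len(q), cv2.minEnclosingCircle((q[:,:2]*1000).astype(np.float32)) if len(q) else 0)
```

```text
14.78 [0.6746 0.1216 0.1466] [-3.141e+00  1.000e-03  1.000e-03] [-0.09  0.62 -0.19  1.52  0.13  1.01 -1.89] [-0.5 -0.2  0.3] 0.0851
790 ((675.4752197265625, 119.79573059082031), 10.50787353515625)
```

View pics/w6.png

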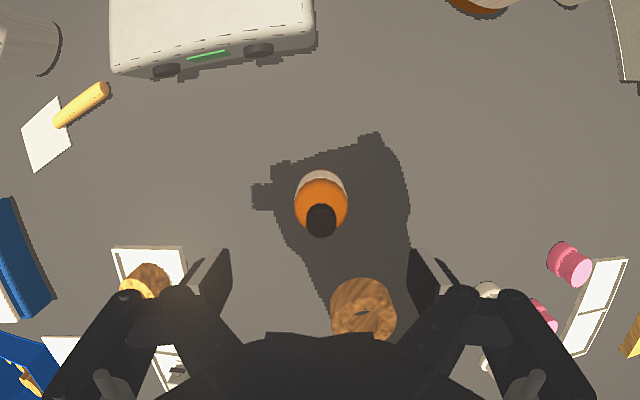

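The tall bottle is centred at (320,210).

Call:
send_rows --increments '[[-1,[0,0,15],0],[-1,[0,0,38],0],[-1,[0,0,61],0],[-1,[0,0,82],0],[-1,[0,0,98],0],[-1,[0,0,108],0],[-1,[0,0,112],0],[-1,[0,0,112],0],[-1,[0,0,112],0]]' --grip_force 40

```text
clock: 15.53
eef_pos: [0.6757, 0.1207, 0.0361]
orientation: [-3.141, -0.001, 0.0]
ft_force: [-0.1, 0.2, 0.2]
gripper_width: 0.0857
```

Call:
send_rows --increments '[[0,[0,0,0],0],[0.2,[0,0,0],0],[0.4,[0,0,0],0],[0.5,[0,0,0],0],[0.6,[0,0,0],0],[0.8,[0,0,0],0],[1,[0,0,0],0],[1,[0,0,0],0],[1,[0,0,0],0],[1,[0,0,0],0],[1,[0,0,0],0]]'

```text
clock: 16.45
eef_pos: [0.6758, 0.12, 0.036]
orientation: [-3.141, -0.001, -0.0]
ft_force: [-2.2, -0.4, 5.7]
gripper_width: 0.0407
```

Call:
send_rows --increments '[[1,[0,0,-4],0],[1,[0,0,-12],0],[1,[0,0,-26],0],[1,[0,0,-45],0],[1,[0,0,-64],0],[1,[0,0,-76],0],[1,[0,0,-80],0],[1,[0,0,-80],0]]'

```text
clock: 17.12
eef_pos: [0.676, 0.1201, 0.1168]
orientation: [-3.141, -0.002, -0.0]
ft_force: [-0.1, 0.0, -1.4]
gripper_width: 0.0409
```

Run:
```python
from h import *
s=state();p=s['eef_pos']
print(inc([*p,s['orientation'][2]],[.4955,.3085,.116,.04]))
wsnap('w7')
```

```text
17.12 [0.676  0.1201 0.1168] [-3.141e+00 -2.000e-03 -0.000e+00] [-0.1   0.65 -0.18  1.54  0.14  0.96 -1.89] [-0.1  0.  -1.4] 0.0409
(array([-180.6, -188.4,    0.8]), np.float64(-0.04))
```

View pics/w7.png

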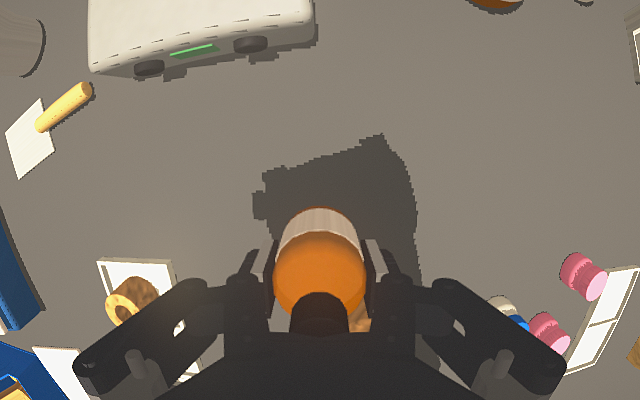

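The bottle is held upright between the pads. I'm carrying it to the middle of tray3.

Call:
send_rows --increments '[[1,[-6,-6,0],0],[1,[-17,-18,0],0],[1,[-34,-35,0],-0.01],[1,[-54,-56,0],-0.01],[1,[-76,-79,0],-0.02],[1,[-98,-102,0],-0.02],[1,[-120,-125,0],-0.03],[1,[-141,-147,0],-0.03],[1,[-158,-165,0],-0.04],[1,[-171,-179,0],-0.04],[1,[-178,-186,0],-0.04],[1,[-180,-188,0],-0.04]]'

```text
clock: 18.17
eef_pos: [0.4931, 0.3099, 0.1149]
orientation: [-3.141, 0.001, 0.043]
ft_force: [0.2, 0.3, -1.3]
gripper_width: 0.041
```

Call:
send_rows --increments '[[1,[0,0,0],0],[1,[0,0,0],0],[1,[0,0,0],0]]'

```text
clock: 18.42
eef_pos: [0.4963, 0.3069, 0.1151]
orientation: [3.141, -0.0, 0.038]
ft_force: [0.3, 0.5, -1.3]
gripper_width: 0.0406
```

Run:
```python
from h import *
s=state();p=s['eef_pos']
print(inc([*p,s['orientation'][2]],[.4955,.3085,.04,.04]))
```

```text
18.42 [0.4963 0.3069 0.1151] [ 3.141 -0.     0.038] [-0.42  0.5  -0.24  1.81  0.15  0.84 -2.27] [ 0.3  0.5 -1.3] 0.0406
(array([-0.7, -1.6, 75.1]), np.float64(-0.002))
```

Call:
send_rows --increments '[[1,[0,-1,10],0],[1,[0,-1,26],0],[1,[0,-1,44],0],[1,[0,-1,58],0],[1,[0,-1,67],0],[1,[0,-1,71],0],[1,[0,-1,73],0],[1,[0,-1,74],0],[1,[0,-1,74],0],[1,[0,-1,74],0]]'

```text
clock: 19.25
eef_pos: [0.4958, 0.3092, 0.0419]
orientation: [-3.141, -0.001, 0.04]
ft_force: [-0.2, -0.8, -0.3]
gripper_width: 0.0409
```

Call:
send_rows --increments '[[1,[0,0,1],0],[1,[0,0,2],0],[1,[0,0,2],0],[1,[0,0,2],0]]'

```text
clock: 19.58
eef_pos: [0.4958, 0.3092, 0.04]
orientation: [-3.141, -0.001, 0.04]
ft_force: [-1.8, -2.2, 7.4]
gripper_width: 0.0409
```

Contact with the floor shows in the force (7 N). Releasing.

Call:
send_rows --increments '[[0.2,[0,0,0],0],[0.1,[0,0,0],0],[0,[0,0,0],0],[-0.1,[0,0,0],0],[-0.2,[0,0,0],0],[-0.4,[0,0,0],0],[-0.4,[0,0,0],0]]'

```text
clock: 20.17
eef_pos: [0.4954, 0.3091, 0.0393]
orientation: [-3.142, 0.0, 0.04]
ft_force: [-0.1, 0.1, 0.1]
gripper_width: 0.0598
```

Call:
send_rows --increments '[[-0.4,[0,0,-8],0],[-0.4,[0,0,-28],0],[-0.4,[0,0,-55],0],[-0.4,[0,0,-85],0],[-1,[0,0,-108],0],[-1,[0,0,-115],0],[-1,[0,0,-115],0]]'

```text
clock: 20.75
eef_pos: [0.4963, 0.3096, 0.1569]
orientation: [-3.14, -0.003, 0.04]
ft_force: [0.4, -0.2, -0.7]
gripper_width: 0.0853
```

Run:
```python
from h import *
s=state();p=s['eef_pos']
print(inc([*p,s['orientation'][2]],[.428,.1211,.14,0]))
s,p,d,W=wsnap('w8')
q=W[(d>0)&(W[...,2]>.085)&(W[...,2]<.105)&(np.hypot(W[...,0]-.4955,W[...,1]-.3085)<.03)]
print(len(q), cv2.minEnclosingCircle((q[:,:2]*1000).astype(np.float32)) if len(q) else 0)
```

```text
20.75 [0.4963 0.3096 0.1569] [-3.14e+00 -3.00e-03  4.00e-02] [-0.41  0.45 -0.25  1.79  0.14  0.92 -2.25] [ 0.4 -0.2 -0.7] 0.0853
(array([-75.7, 185.7,  16.9]), np.float64(0.04))
775 ((495.819580078125, 309.7511291503906), 10.42800235748291)
```

View pics/w8.png

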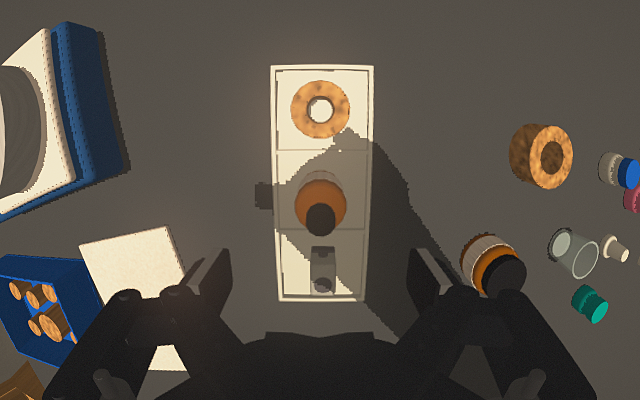

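Tray3 is complete: ring, bottle and boss head are all upright and inside their compartments. The squat bottle is next.

Call:
send_rows --increments '[[-1,[-6,15,0],0.01],[-1,[-17,42,2],0.02],[-1,[-30,74,5],0.03],[-1,[-43,106,8],0.04],[-1,[-56,137,11],0.04],[-1,[-66,162,14],0.04],[-1,[-73,179,16],0.04],[-1,[-76,186,17],0.04],[-1,[-76,186,17],0.04],[-1,[-76,186,17],0.04],[-1,[-76,186,17],0.04]]'

```text
clock: 21.72
eef_pos: [0.4272, 0.1213, 0.1371]
orientation: [-3.141, 0.0, 0.001]
ft_force: [-0.7, 0.3, 0.1]
gripper_width: 0.085
```

Run:
```python
from h import *
s,p,d,W=wsnap('w9');state()
q=W[(d>0)&(W[...,2]>.056)&(W[...,2]<.07)&(np.hypot(W[...,0]-.428,W[...,1]-.121)<.04)]
print(len(q), cv2.minEnclosingCircle((q[:,:2]*1000).astype(np.float32)) if len(q) else 0)
```

```text
21.77 [0.4272 0.1214 0.1372] [-3.141e+00  0.000e+00  1.000e-03] [-0.16  0.25 -0.21  2.13  0.07  0.77 -1.98] [-0.2  0.   0.2] 0.0855
3584 ((425.97198486328125, 121.11769104003906), 25.261560440063477)
```

View pics/w9.png

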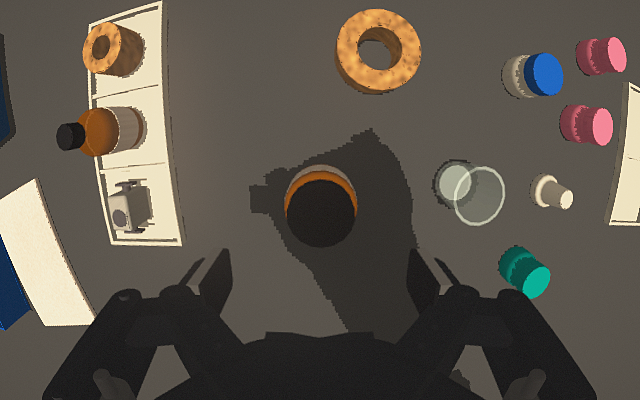

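The squat bottle is centred between the jaws at (320,205).

Call:
send_rows --increments '[[-1,[0,0,15],0],[-1,[0,0,38],0],[-1,[0,0,61],0],[-1,[0,0,84],0],[-1,[0,0,102],0],[-1,[0,0,114],0],[-1,[0,0,120],0],[-1,[0,0,120],0],[-1,[0,0,120],0]]' --grip_force 45

```text
clock: 22.52
eef_pos: [0.4271, 0.1207, 0.0175]
orientation: [-3.141, 0.0, 0.0]
ft_force: [-0.2, 0.2, 0.5]
gripper_width: 0.0855
```

Call:
send_rows --increments '[[-0.4,[0,0,0],0],[-0.2,[0,0,0],0],[0,[0,0,0],0],[0.2,[0,0,0],0],[0.4,[0,0,0],0],[0.6,[0,0,0],0],[0.8,[0,0,0],0],[1,[0,0,0],0],[1,[0,0,0],0],[1,[0,0,0],0]]'

```text
clock: 23.35
eef_pos: [0.4274, 0.1204, 0.0184]
orientation: [-3.141, -0.001, -0.0]
ft_force: [-3.8, -1.1, 17.8]
gripper_width: 0.057
```

Call:
send_rows --increments '[[1,[0,0,-4],0],[1,[0,0,-12],0],[1,[0,0,-26],0],[1,[0,0,-46],0],[1,[0,0,-70],0],[1,[0,0,-90],0],[1,[0,0,-102],0],[1,[0,0,-105],0],[1,[0,0,-105],0]]'

```text
clock: 24.1
eef_pos: [0.4273, 0.1202, 0.1233]
orientation: [-3.141, -0.002, -0.0]
ft_force: [0.3, -0.3, -2.8]
gripper_width: 0.0566
```

Run:
```python
from h import *
s=state();p=s['eef_pos']
print(inc([*p,s['orientation'][2]],[.4356,-.3062,.124,-.052]))
wsnap('w10')
```

```text
24.1 [0.4273 0.1202 0.1233] [-3.141e+00 -2.000e-03 -0.000e+00] [-0.16  0.27 -0.21  2.15  0.08  0.73 -1.99] [ 0.3 -0.3 -2.8] 0.0566
(array([  8.5, 426.4,  -0.7]), np.float64(0.052))
```

View pics/w10.png

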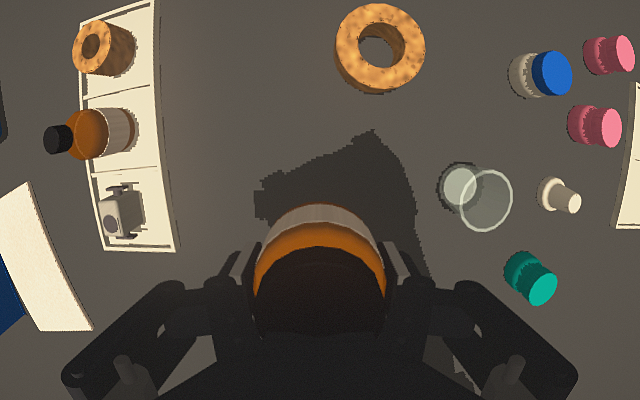

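The bottle is held level. I'm carrying it across to tray2, with its bottom at 105 mm, above the 55 mm beaker and stopper.

Call:
send_rows --increments '[[1,[0,8,0],0],[1,[0,24,0],0],[1,[1,46,0],0.01],[1,[1,72,0],0.01],[1,[2,99,0],0.01],[1,[3,126,0],0.02],[1,[3,153,0],0.02],[1,[4,180,0],0.02],[1,[4,207,0],0.03],[1,[5,234,0],0.03],[1,[5,261,0],0.04],[1,[6,288,0],0.04]]'

```text
clock: 25.15
eef_pos: [0.4316, -0.1695, 0.1213]
orientation: [-3.141, 0.002, -0.041]
ft_force: [0.1, 0.1, -2.0]
gripper_width: 0.0568
```

Call:
send_rows --increments '[[1,[1,27,0],0],[1,[1,54,0],0.01],[1,[2,79,0],0.01],[1,[2,102,0],0.01],[1,[2,120,0],0.01],[1,[3,132,0],0.01],[1,[3,138,0],0.01],[1,[3,139,0],0.01],[1,[3,139,0],0.01],[1,[3,139,0],0.01]]'

```text
clock: 25.98
eef_pos: [0.4304, -0.3057, 0.122]
orientation: [-3.141, 0.0, -0.049]
ft_force: [-0.2, 0.5, -1.9]
gripper_width: 0.0568
```

Run:
```python
from h import *
s=state();p=s['eef_pos']
print(inc([*p,s['orientation'][2]],[.4356,-.3062,.0225,-.052]))
wsnap('w11')
```

```text
25.98 [ 0.4304 -0.3057  0.122 ] [-3.141  0.    -0.049] [ 0.55  0.4   0.02  1.96 -0.01  0.79 -1.05] [-0.2  0.5 -1.9] 0.0568
(array([ 5.3,  0.2, 99.5]), np.float64(0.003))
```

View pics/w11.png

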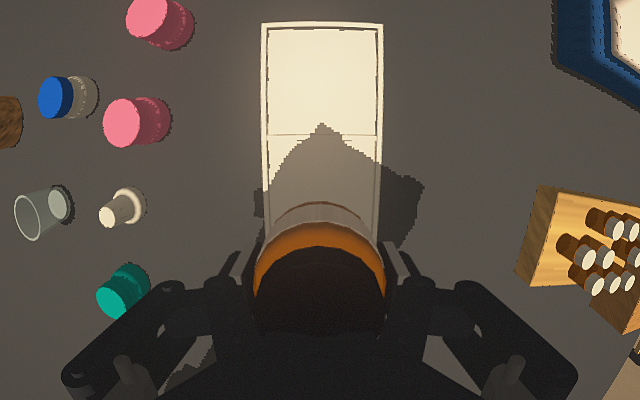

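Run:
```python
from h import *
s=env.read_state()
print(wplane(s,[(262,25),(383,25),(264,134),(381,134)],.012).round(4))
```

```text
[[ 0.5772 -0.2668]
 [ 0.5729 -0.3628]
 [ 0.4876 -0.2638]
 [ 0.4832 -0.3571]]
```

The wrist view puts the divider at x≈0.485 and the far edge at 0.575, within 2 mm of the top view. Lowering.

Call:
send_rows --increments '[[1,[2,0,10],0],[1,[4,1,28],0],[1,[5,1,50],0],[1,[5,1,70],0],[1,[5,1,84],0],[1,[5,1,92],0],[1,[5,1,96],0],[1,[5,1,97],0],[1,[5,1,97],0],[1,[5,1,97],0]]'

```text
clock: 26.87
eef_pos: [0.4356, -0.3083, 0.026]
orientation: [3.141, -0.001, -0.05]
ft_force: [0.5, -0.5, -2.6]
gripper_width: 0.0566
```

Call:
send_rows --increments '[[1,[0,0,1],0],[1,[0,0,2],0],[1,[0,0,3],0],[1,[0,0,3.5],0],[1,[0,0,3.5],0],[1,[0,0,3.5],0]]'

```text
clock: 27.37
eef_pos: [0.4354, -0.3082, 0.0224]
orientation: [3.141, -0.0, -0.05]
ft_force: [-3.5, 2.9, 14.0]
gripper_width: 0.0565
```

Call:
send_rows --increments '[[0,[0,0,0],0],[-0.1,[0,0,0],0],[-0.2,[0,0,0],0],[-0.3,[0,0,0],0],[-0.4,[0,0,0],0],[-0.6,[0,0,0],0],[-0.6,[0,0,0],0]]'

```text
clock: 27.95
eef_pos: [0.4353, -0.3081, 0.0218]
orientation: [3.142, -0.0, -0.05]
ft_force: [-0.8, -0.1, 0.3]
gripper_width: 0.0686
```

Call:
send_rows --increments '[[-0.6,[0,0,-8],0],[-0.6,[0,0,-28],0],[-0.6,[0,0,-55],0],[-0.6,[0,0,-85],0],[-1,[0,0,-112],0],[-1,[0,0,-120],0],[-1,[0,0,-120],0]]'

```text
clock: 28.53
eef_pos: [0.4362, -0.3087, 0.1445]
orientation: [3.14, -0.004, -0.05]
ft_force: [0.8, -0.3, 0.4]
gripper_width: 0.0854
```

Run:
```python
from h import *
s=state();p=s['eef_pos']
print(inc([*p,s['orientation'][2]],[.5505,.0767,.14,0]))
s,p,d,W=wsnap('w12')
q=W[(d>0)&(W[...,2]>.056)&(W[...,2]<.075)&(np.hypot(W[...,0]-.435,W[...,1]+.308)<.04)]
print(len(q), cv2.minEnclosingCircle((q[:,:2]*1000).astype(np.float32)) if len(q) else 0)
```

```text
28.53 [ 0.4362 -0.3087  0.1445] [ 3.14  -0.004 -0.05 ] [ 0.54  0.37  0.02  1.93 -0.01  0.84 -1.05] [ 0.8 -0.3  0.4] 0.0854
(array([  94.8, -390.7,    4.5]), np.float64(-0.05))
3534 ((434.05047607421875, -307.1768493652344), 25.075973510742188)
```

View pics/w12.png

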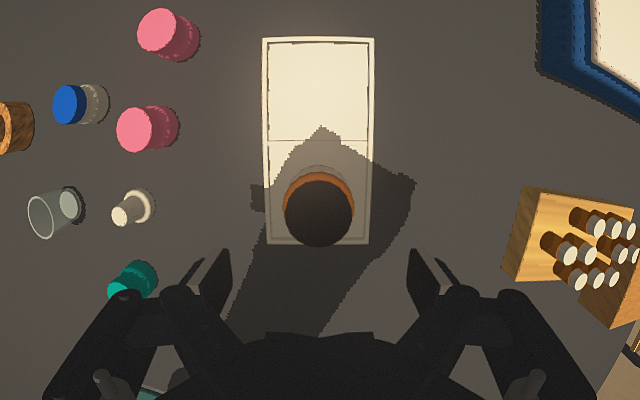

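The squat bottle stands centred in tray2's near half at (318,208). Now the large ring.

Call:
send_rows --increments '[[-1,[4,-16,0],-0.01],[-1,[11,-46,1],-0.02],[-1,[19,-80,2],-0.03],[-1,[28,-115,3],-0.04],[-1,[36,-150,4],-0.05],[-1,[45,-185,4],-0.05],[-1,[53,-220,4],-0.05],[-1,[62,-255,4],-0.05],[-1,[70,-290,4],-0.05],[-1,[79,-324,4],-0.05],[-1,[86,-354,4],-0.05],[-1,[91,-376,4],-0.05]]'

```text
clock: 29.58
eef_pos: [0.5445, 0.0664, 0.1365]
orientation: [-3.141, 0.002, 0.002]
ft_force: [-0.6, 0.5, 0.1]
gripper_width: 0.0853
```

Call:
send_rows --increments '[[-1,[3,-11,0],0],[-1,[4,-15,0],0],[-1,[4,-15,0],0],[-1,[4,-15,0],0],[-1,[4,-15,0],0]]'

```text
clock: 30.0
eef_pos: [0.5487, 0.0763, 0.1376]
orientation: [3.141, 0.001, -0.002]
ft_force: [0.2, 0.5, -0.3]
gripper_width: 0.0855
```

Run:
```python
from h import *
s,p,d,W=wsnap('w13');state()
q=W[(d>0)&(W[...,2]>.034)&(W[...,2]<.046)&(np.hypot(W[...,0]-.551,W[...,1]-.0767)<.045)]
print(len(q), cv2.minEnclosingCircle((q[:,:2]*1000).astype(np.float32)) if len(q) else 0)
```

```text
30.05 [0.5488 0.0764 0.1377] [ 3.141e+00  0.000e+00 -2.000e-03] [-0.09  0.42 -0.13  1.88  0.07  0.85 -1.83] [ 0.2  0.1 -0.1] 0.0853
3937 ((549.946533203125, 77.04026794433594), 33.05731201171875)
```

View pics/w13.png

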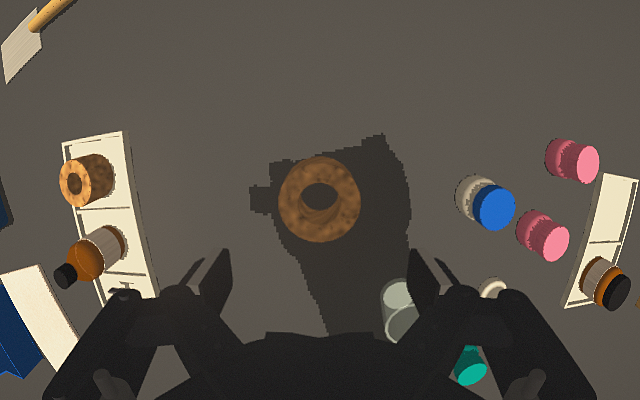

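The large ring is centred at (320,200) and measures 33 mm radius, as specified.

Call:
send_rows --increments '[[-1,[1,0,15],0],[-1,[1,0,38],0],[-1,[1,0,61],0],[-1,[1,0,84],0],[-1,[1,0,102],0],[-1,[1,0,114],0],[-1,[1,0,120],0],[-1,[1,0,120],0],[-1,[1,0,120],0]]' --grip_force 30

```text
clock: 30.8
eef_pos: [0.5503, 0.0777, 0.0183]
orientation: [-3.142, -0.0, -0.001]
ft_force: [0.3, -0.3, 0.5]
gripper_width: 0.0851
```

Call:
send_rows --increments '[[-0.4,[0,0,0],0],[-0.2,[0,0,0],0],[0,[0,0,0],0],[0.2,[0,0,0],0],[0.6,[0,0,0],0],[1,[0,0,0],0],[1,[0,0,0],0],[1,[0,0,0],0],[1,[0,0,0],0]]'

```text
clock: 31.55
eef_pos: [0.5506, 0.0779, 0.0192]
orientation: [-3.141, -0.002, -0.0]
ft_force: [-3.8, -1.5, 12.0]
gripper_width: 0.0663
```

Call:
send_rows --increments '[[1,[0,0,-4],0],[1,[0,0,-12],0],[1,[0,0,-26],0],[1,[0,0,-46],0],[1,[0,0,-70],0],[1,[0,0,-90],0],[1,[0,0,-102],0],[1,[0,0,-105],0],[1,[0,0,-105],0]]'

```text
clock: 32.3
eef_pos: [0.5503, 0.0779, 0.1235]
orientation: [-3.141, -0.001, -0.0]
ft_force: [0.7, -0.1, -1.1]
gripper_width: 0.0662
```

Run:
```python
from h import *
s=state();p=s['eef_pos']
print(inc([*p,s['orientation'][2]],[.532,-.312,.124,-.052]))
wsnap('w14')
```

```text
32.3 [0.5503 0.0779 0.1235] [-3.141e+00 -1.000e-03 -0.000e+00] [-0.09  0.44 -0.13  1.88  0.08  0.82 -1.83] [ 0.7 -0.1 -1.1] 0.0662
(array([-18.2, 389.9,  -0.5]), np.float64(0.052))
```

View pics/w14.png

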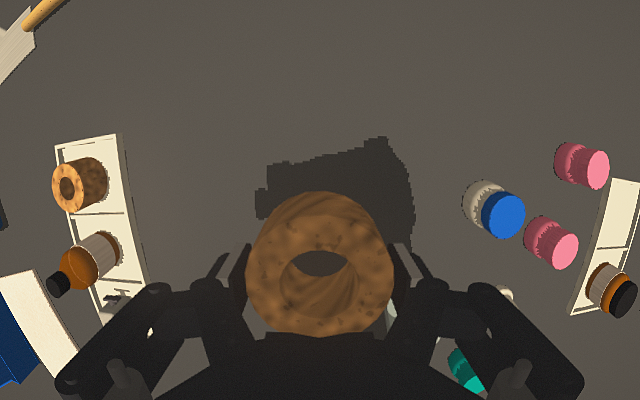

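The ring is held level.

Call:
send_rows --increments '[[1,[0,8,0],0],[1,[-1,24,0],0],[1,[-2,48,0],0.01],[1,[-4,78,0],0.01],[1,[-5,108,0],0.02],[1,[-6,138,0],0.02],[1,[-8,168,0],0.03],[1,[-9,198,0],0.03],[1,[-11,228,0],0.04],[1,[-12,258,0],0.04],[1,[-13,288,0],0.05],[1,[-15,317,0],0.05]]'

```text
clock: 33.35
eef_pos: [0.5338, -0.2412, 0.1215]
orientation: [-3.141, 0.002, -0.051]
ft_force: [0.5, 0.2, -0.1]
gripper_width: 0.0656
```

Call:
send_rows --increments '[[1,[0,27,0],0],[1,[0,49,0],0],[1,[0,65,0],0],[1,[0,72,0],0],[1,[0,73,0],0],[1,[0,73,0],0],[1,[0,73,0],0]]'

```text
clock: 33.93
eef_pos: [0.5314, -0.3106, 0.1224]
orientation: [-3.141, 0.001, -0.049]
ft_force: [-1.1, 0.9, -1.2]
gripper_width: 0.0661
```

Run:
```python
from h import *
s=state();p=s['eef_pos']
print(inc([*p,s['orientation'][2]],[.532,-.312,.0245,-.052]))
```

```text
33.93 [ 0.5314 -0.3106  0.1224] [-3.141e+00  1.000e-03 -4.900e-02] [ 0.5   0.53 -0.03  1.73  0.02  0.88 -1.16] [-1.1  0.9 -1.2] 0.0661
(array([ 0.7,  1.4, 97.9]), np.float64(0.003))
```

Call:
send_rows --increments '[[1,[0,0,10],0],[1,[0,0,28],0],[1,[0,0,50],0],[1,[0,0,70],0],[1,[0,0,84],0],[1,[0,0,92],0],[1,[0,0,96],0],[1,[0,0,98],0],[1,[0,0,99],0],[1,[0,0,99],0]]'

```text
clock: 34.77
eef_pos: [0.5316, -0.3121, 0.0244]
orientation: [3.141, -0.001, -0.05]
ft_force: [0.1, -0.5, 0.5]
gripper_width: 0.066
```

Call:
send_rows --increments '[[1,[0,0,1],0],[1,[0,0,1],0],[-0.3,[0,0,1],0],[-0.5,[0,0,1],0],[-0.65,[0,0,1],0],[-0.75,[0,0,1],0],[-0.75,[0,0,1],0]]'

```text
clock: 35.35
eef_pos: [0.5311, -0.3119, 0.0226]
orientation: [-3.141, 0.0, -0.05]
ft_force: [0.3, 0.3, 0.3]
gripper_width: 0.0746
```

Call:
send_rows --increments '[[-0.75,[0,0,-8],0],[-0.75,[0,0,-28],0],[-0.75,[0,0,-55],0],[-0.75,[0,0,-90],0],[-1,[0,0,-125],0],[-1,[0,0,-150],0],[-1,[0,0,-160],0],[-1,[0,0,-160],0]]'

```text
clock: 36.02
eef_pos: [0.5322, -0.3126, 0.186]
orientation: [3.14, -0.004, -0.05]
ft_force: [0.2, 0.3, 0.0]
gripper_width: 0.0855
```

Run:
```python
from h import *
state()
wsnap('w15')
for n in("scene","top"):
    p,d=env.capture(n); cv2.imwrite(f"pics/{n}1.png",p[:,:,::-1]); np.savez(f"{n}1.npz",p=p,d=d)
```

```text
36.02 [ 0.5322 -0.3126  0.186 ] [ 3.14  -0.004 -0.05 ] [ 0.5   0.45 -0.03  1.69  0.01  1.   -1.15] [0.2 0.3 0. ] 0.0855
```

View pics/w15.png

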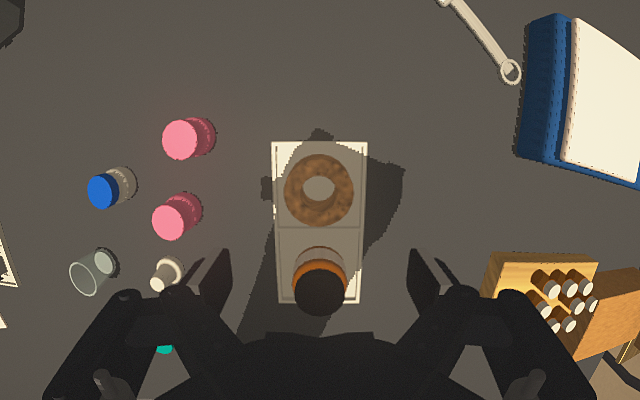

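View pics/top1.png

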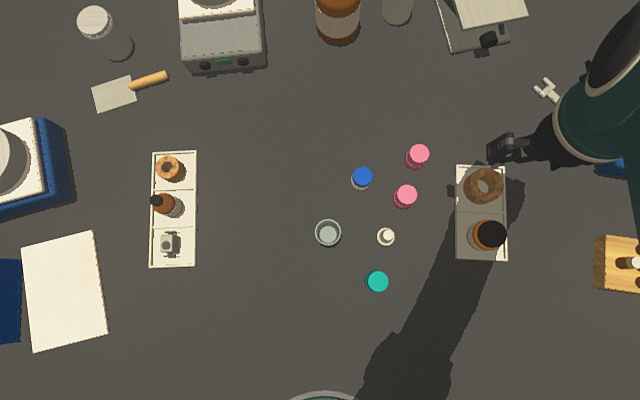

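View pics/scene1.png

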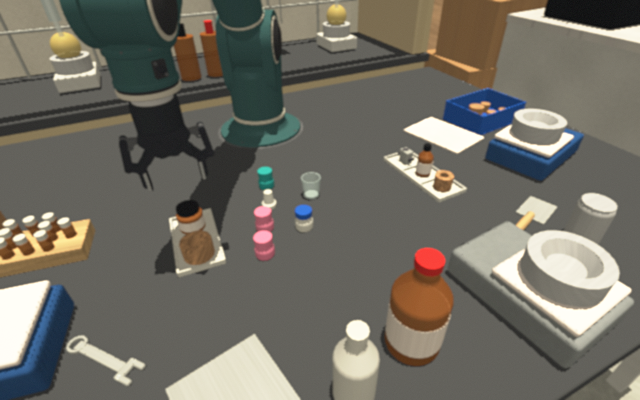

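All five items are placed: tray3 at (173,210) and tray2 at (482,213) in the top view. The jar, beaker and stopper look unmoved. One numeric check in the tray frames before handing in.

Run:
```python
from h import *
t3=(.4960,.3083,.041);t2=(.4836,-.3087,-.052)
obs=dict(tall=(.4957,.3092,t3),small=(.573,.312,t3),boss=(.420,.3036,t3),squat=(.435,-.308,t2),large=(.531,-.312,t2))
for n in("top","scene"):
    z=np.load(n+'1.npz');W=cloud(n,z['d'])
    for k,(x,y,t) in obs.items():
        q=W[(z['d']>0)&(W[...,2]>.02)&(W[...,2]<.12)&(np.hypot(W[...,0]-x,W[...,1]-y)<.038)]
        if len(q)<20: print(n,k,'few',len(q));continue
        zt=np.percentile(q[:,2],97);a=q[q[:,2]>zt-.008][:,:2]; m=(np.percentile(a,2,0)+np.percentile(a,98,0))/2
        e=m-t[:2];c,s=np.cos(t[2]),np.sin(t[2]); print(n,k,'top z %.3f'%zt,'tray xy',np.round([c*e[0]+s*e[1],-s*e[0]+c*e[1]],4))
    z0=np.load(n+'0.npz')
    W0=cloud(n,z0['d'])
    for k,x,y in(('beaker',.441,-.006),('stopper',.4355,-.1195),('jar',.549,-.0735)):
        r=[]
        for V,dd in((W0,z0['d']),(W,z['d'])):
            q=V[(dd>0)&(V[...,2]>.02)&(V[...,2]<.12)&(np.hypot(V[...,0]-x,V[...,1]-y)<.038)];r.append(np.r_[q.mean(0)])
        print(n,k,'moved mm',((r[1]-r[0])*1000).round(1))
```

```text
top tall top z 0.097 tray xy [0.0001 0.0015]
top small top z 0.046 tray xy [0.0756 0.0013]
top boss top z 0.046 tray xy [-0.0753 -0.0013]
top squat top z 0.067 tray xy [-0.0492  0.0007]
top large top z 0.046 tray xy [0.0473 0.0016]
top beaker moved mm [-0.1 -0.1 -0.1]
top stopper moved mm [-0.1  0.2 -0.2]
top jar moved mm [0.2 0.  0.3]
scene tall top z 0.096 tray xy [0.0026 0.0006]
scene small top z 0.045 tray xy [0.0787 0.0007]
scene boss top z 0.045 tray xy [-0.0731 -0.0017]
scene squat top z 0.067 tray xy [-0.0465  0.0001]
scene large top z 0.045 tray xy [0.0506 0.0008]
scene beaker moved mm [0.1 0.  0. ]
scene stopper moved mm [ 0.1  0.  -0.2]
scene jar moved mm [ 0.   0.  -0.2]
```

Everything is within tolerance. Handing in.

```bash
python3 -c "
from workcell import env
print(env.finish_job())"
```

```text
the job is handed in; nothing more can be done
None
```

Both kits are made up and the job is handed in, at about 36 s of the 136 s allowed. No verdict came back, so what follows is from my own last measurements.

- **Tray3:** the boss head is in the near compartment, the tall bottle in the middle and the small ring in the far one.
- **Tray2:** the squat bottle is in the near half and the large ring in the far half.
- **Position:** the top and scene cameras put every item within about 5 mm of its compartment centre. They differed from each other by about 3 mm, which is about the calibration error.
- **Seating:** the height of each item's top matches it standing flat on the 4 mm tray floor, and all look upright in the pictures. I did not measure the tilt itself.
- **Set-down:** both bottles were lowered until the wrist force showed contact with the floor, then released. The boss head was let go about 2 mm above its floor.
- **Other stock:** the beaker, stopper and white jar moved less than 0.5 mm.

None of the last checks failed, and the gripper was clear of everything when I handed in.

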